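# Make the second chocolate melter ready

## Robot

A 6-joint arm with a two-finger parallel gripper is mounted at the origin on the work surface. World frame = base frame: x ahead of the robot, y to its left, z up, the work surface at z = 0. Lengths are in m, angles in rad, forces in N, time in s.
With the tool pointing down it reaches from about 0.325 to 0.9 m from the base axis. Payload 6.1 kg.
Tool frame: the origin (TCP) lies midway between the tips of the shut fingers; the grasp point (between the pads) lies 19 mm behind it; x points along the fingers, y is the direction in which the jaws open and shut, and the axes are right-handed (so a half turn about x gives the same grasp; the last joint's range is limited). The gripper opens to 85 mm and grips with 20 to 120 N. Pads are 22 mm wide; open, the fingers measure 114 mm over their backs; the gripper's body (76 mm by 85 mm) begins 54 mm behind the grasp point. The pads swing forward as they close: fully open they stand 13 mm farther back than shut.
Start: joints at [-0.126, 0.22, 1.526, -0, 1.395, -0.126], TCP at [0.625, -0, 0.202] pointing down, gripper open.
Joint ranges: [-2.98, 2.98], [-0.91, 2.08], [0.09, 2.57], [-1.24, 4.39], [0.2, 2.65], [-2.68, 2.68]. Speed limits (rad/s): [2.57, 2.57, 3.01, 3.14, 3.14, 3.14].

## Interface

Orientations are given as [roll, pitch, yaw] about the fixed x, y, z axes, in that order (R = Rz(yaw) Ry(pitch) Rx(roll)).
In Python, from plant import movep, move_l, set_joints, gripper_to, hold, inverse_kinematics, observe, get_image, get_calibration, Unreachable, job_done gives the robot as it stands. Calls block until the motion is done:
- movep(position, orientation): joint-space move of the TCP to a pose.
- move_l(position, feed=0.15, rotation=None, max_force=None): straight line of the TCP; rotation=None keeps the orientation; feed is the mean speed in m/s. With max_force (N) it stops when the force on the tool has changed by that much, and returns True; else False.
- set_joints(angles): joint-space move.
- gripper_to(opening, f_grip=None): finger opening in m; f_grip is the grip in N (None keeps the last); returns when the fingers have stopped.
- hold(seconds).
- inverse_kinematics(position, orientation): joint angles nearest the present ones, or None.
- observe(): the state.
- get_image(name): name is "scene" or "side" or "wrist"; returns (picture, depth): 420x560x3 uint8, red, green, blue; 420x560 float32, m along the optical axis (not along the pixel's ray), 0 where there is no reading.
- get_calibration(name): a dict with "intrinsics" (3x3 intrinsics, pixels), "dist_coeffs" ([k1, k2, p1, p2, k3] as OpenCV has them; the pictures are not rectified), "world_from_camera" (4x4, takes a point from camera to world coordinates). Camera axes: x right, y down, z forward; pixel columns grow to the right and rows downward; lengths in m; the calibration is good to about 2 mm. A picture is of the moment at which its call begins: read the wrist's pose just before it. get_calibration takes no time and is no camera call; for the wrist camera it gives the pose at the moment of the call.
A pose or a line that the arm cannot do raises Unreachable and nothing moves.
- job_done(): hands the job in, once; it reports no verdict.
The state is a dict: "time_s": time; "q": joint angles; "joint_velocities": joint speeds; "joint_torque": joint torques, N m; "eef_pos": TCP position; "tcp_rot": TCP orientation; "ft_force": force on the tool from outside, world axes, zero at the start; "torque": the same for the moment, N m; "opening": finger opening in m.
Only numpy, scipy, OpenCV 4.12 (cv2) and the standard library are available. Lean on these libraries where they do the work, as an engineer would, in place of code of your own. Each camera call takes 0.05 s, during which the arm holds its last target. There are 200 camera calls.

## Task

One of the two chocolate melters already stands ready, switched on with its cover open; make the other one ready in the same way. Push its power button fully in, and with a fingertip push its cover up by the tab and over until it rests open on its stop by itself. Only push: do not pinch the cover or force it, and leave the ready melter and everything else on the counter as they are.

Things in the scene. Friction and masses are not known exactly. Their poses are not given: they have to be found in the camera images.
- melter_a: The melter to make ready, cover shut. Steel chocolate melter, fixed, 200 mm wide (y), deck 140 mm high. Origin on the counter under it; own x axis from its control panel to its hinge, y to the left seen so, z up. The black panel is a nose ahead of the deck sloping 0.5 rad: 105 mm high at x=-38, down to 57 mm at x=-126. On it at y=+60 a dial to leave alone (17 mm tall), at y=-60 the power button. Back at x=+115.
- melter_a_power (a joint): Travel of its round grey power button, 28 mm across, in m: 0 = standing out (off), 0.007 = fully in (on). Starts out (off). No spring: it needs about 3 N, moves square into the panel and stays where it is pushed.
- melter_a_power_top (a point): Centre of that button's top face, 13 mm off the panel when out, 6 mm when fully in. It is pushed square to the panel, that is along (sin 0.5, 0, -cos 0.5) in the melter's axes.
- melter_a_cover (a joint): Angle of its hinged steel cover, rad: 0 = shut, flat on the deck; grows as the front edge swings up and back; about 1.55 = upright, the balance point; 1.95 = leaning back on its stop. Starts shut. Free hinge: short of balance it falls shut, past it it falls on to the stop. 0.18 to 0.3 kg, 125 mm front to back, 170 wide, 7 thick, middle raised 10.
- melter_a_tab (a point): Middle of the lower front edge of the cover's finger tab: a flat tongue 64 mm wide, 7 mm thick, standing out 28 mm ahead of the cover, level with it; 140 mm up when shut, 50 mm of free height under it, 159 mm from the hinge line. Its axes turn with the cover: x from the tab to the hinge, z out of the cover's top face.
- melter_a_hinge (a point): Middle of the cover's hinge line, which runs along the melter's y axis, at x=+87 mm, y=0, 146 mm up in the melter's axes.
- melter_a_skin: Outer (top) sheet of that cover and of its tab; origin on the hinge line.
- melter_b: The ready melter, cover open. Steel chocolate melter, fixed, 200 mm wide (y), deck 140 mm high. Origin on the counter under it; own x axis from its control panel to its hinge, y to the left seen so, z up. The black panel is a nose ahead of the deck sloping 0.5 rad: 105 mm high at x=-38, down to 57 mm at x=-126. On it at y=+60 a dial to leave alone (17 mm tall), at y=-60 the power button. Back at x=+115.
- melter_b_power (a joint): Travel of its round grey power button, 28 mm across, in m: 0 = standing out (off), 0.007 = fully in (on). Starts in (on). No spring: it needs about 3 N, moves square into the panel and stays where it is pushed.
- melter_b_power_top (a point): Centre of that button's top face, 13 mm off the panel when out, 6 mm when fully in. It is pushed square to the panel, that is along (sin 0.5, 0, -cos 0.5) in the melter's axes.
- melter_b_cover (a joint): Angle of its hinged steel cover, rad: 0 = shut, flat on the deck; grows as the front edge swings up and back; about 1.55 = upright, the balance point; 1.95 = leaning back on its stop. Starts open on its stop, standing about 145 mm above the deck. Free hinge: short of balance it falls shut, past it it falls on to the stop. 0.18 to 0.3 kg, 125 mm front to back, 170 wide, 7 thick, middle raised 10.
- melter_b_tab (a point): Middle of the lower front edge of the cover's finger tab: a flat tongue 64 mm wide, 7 mm thick, standing out 28 mm ahead of the cover, level with it; 140 mm up when shut, 50 mm of free height under it, 159 mm from the hinge line. Its axes turn with the cover: x from the tab to the hinge, z out of the cover's top face.
- melter_b_hinge (a point): Middle of the cover's hinge line, which runs along the melter's y axis, at x=+87 mm, y=0, 146 mm up in the melter's axes.
- melter_b_skin: Outer (top) sheet of that cover and of its tab; origin on the hinge line.
- spatula: Blue-handled metal spatula lying flat, 250 mm long. A loose bystander; origin at the middle of its underside.
- flavour: Slim amber bottle with black cap, 42 mm across, 100 mm tall, between the melters. A loose bystander; origin at the middle of its underside.
- paste: Glass jar with steel cap, 72 mm across, 85 mm tall. A loose bystander; origin at the middle of its underside.
- bowl: Small steel bowl, 100 mm across, 50 mm tall. A loose bystander; origin at the middle of its underside.
- squeeze: White squeeze bottle, 52 mm across, 172 mm tall, between the melters. A loose bystander; origin at the middle of its underside.
- scoop: Gelato scoop lying flat, 190 mm long. A loose bystander; origin at the middle of its underside.
- wafers: Cardboard carton 60 x 110 x 50 mm. A loose bystander; origin at the middle of its underside.

How it is judged:
At the end, for the whole second after the job is handed in: The power button of the melter that was off is in by more than 5.5 of its 7 mm; its cover rests open by itself, at more than 1.8 rad and still; the other melter is still on (button in more than 5.5 mm) and open (more than 1.8 rad) (value of joint each of melter_a_power, melter_b_power above 0.0055 m and value of joint each of melter_a_cover, melter_b_cover above 1.8 rad and velocity of joint melter_a_cover between -0.1 and 0.1 rad/s); the robot touches nothing.
It fails at once if the cover is pinched: the fingers press its outer face (over 2 N) while it is raised (contact force between the fingers and melter_a_skin above 2 N and value of joint melter_a_cover above 0.1 rad).
It fails at once if the cover is forced: more than 25 N between fingers and cover (contact force between the fingers and melter_a_cover above 25 N).
It fails at once if the ready melter's cover is knocked off its stop (below 1.6 rad) (value of joint melter_b_cover below 1.6 rad).
It fails at once if another thing on the counter is moved or lifted by more than 25 mm (distance of any of spatula, flavour, paste, bowl, squeeze, scoop, wafers from where it was at the start of the episode above 0.025 m).
It also fails if it takes over 48 s, if anything falls off the work surface, if the arm or the gripper's body presses on something with over 40 N, if the wrist force passes 120 N, or if a joint passes its speed limit or range.

## Working session

There is one attempt and no reset: what is moved stays moved. The work goes in short steps, each a Python script; the robot and the scene stay as the last script left them, time stands still between calls to the robot, and variables do not carry over. Pictures are saved under pics/ and viewed, about 8 in all and at most 12, crops included, and the job is handed in when it is done.

```bash
ls; mkdir -p pics
python3 - <<'E'
from plant import *
import cv2,numpy as np
for n in("scene","side"):
    p,d=get_image(n); cv2.imwrite(f"pics/{n}0.png",p[:,:,::-1]); np.savez(f"pics/{n}0.npz",p=p,d=d)
    c=get_calibration(n); print(n,np.round(c["intrinsics"],1).tolist(),c["dist_coeffs"],np.round(c["world_from_camera"],3).tolist(), (d>0).mean())
print(observe())
E
```

```text
pics
scene [[498.7, 0.0, 276.6], [0.0, 498.7, 208.1], [0.0, 0.0, 1.0]] [-0.10596109  0.          0.          0.          0.        ] [[0.599, 0.671, -0.437, 1.229], [0.8, -0.499, 0.332, -0.555], [0.005, -0.548, -0.836, 1.461], [0.0, 0.0, 0.0, 1.0]] 0.9960076530612245
side [[381.6, 0.0, 275.9], [0.0, 381.6, 211.6], [0.0, 0.0, 1.0]] [0.03163647 0.         0.         0.         0.        ] [[0.959, -0.165, 0.231, 0.29], [-0.284, -0.533, 0.797, -0.754], [-0.009, -0.83, -0.558, 0.657], [0.0, 0.0, 0.0, 1.0]] 0.9960459183673469
{'time_s': 0.1, 'q': array([-1.26074277e-01,  2.21141671e-01,  1.52752526e+00, -1.05394930e-05,
        1.39472694e+00, -1.26092217e-01]), 'joint_velocities': array([-0.00088023, -0.00119817, -0.00104973,  0.00177166,  0.00111162,
       -0.00026207]), 'joint_torque': array([ 6.93603797e-04, -4.98243856e+01, -3.90546799e+01, -2.32586735e-04,
        5.66593517e-03, -2.12633734e-05]), 'eef_pos': array([6.24381408e-01, 8.68540465e-05, 2.00897051e-01]), 'tcp_rot': array([-1.69112962,  1.56899507,  3.02127915]), 'ft_force': array([-0.38605232, -0.10726765,  0.04811182]), 'torque': array([-0.01199558,  0.02692097, -0.00293061]), 'opening': 0.08539944480679507}
```

View pics/scene0.png

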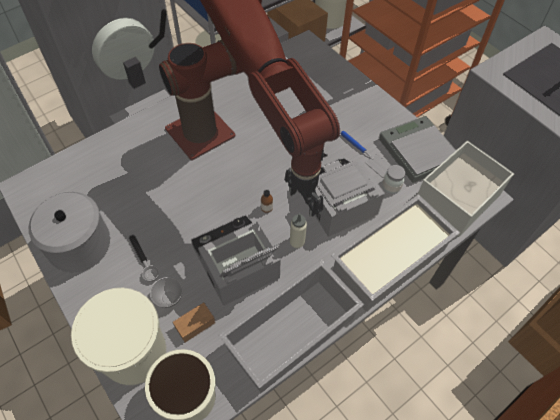

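View pics/side0.png

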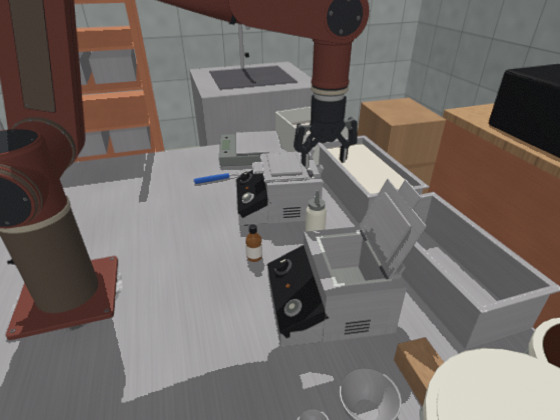

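Scene view: the ready melter is at about (235,255), and the shut one is partly hidden by the gripper at about (345,185). In the side view the shut melter's panel is at about (252,190) and its button at (247,198). I'll build points from the depth images.

```bash
cat > h.py <<'E'
import numpy as np,cv2
from plant import *
def cloud(n,save=None):
    c=get_calibration(n); p,d=get_image(n)
    if save: cv2.imwrite(f"pics/{save}.png",p[:,:,::-1])
    return p,pts(d,c)
def pts(d,c):
    v,u=np.mgrid[0:420,0:560]
    K=np.array(c["intrinsics"]);q=cv2.undistortPoints(np.stack([u,v],-1).reshape(-1,1,2).astype(float),K,np.array(c["dist_coeffs"])).reshape(420,560,2)
    P=np.dstack([q*d[...,None],d]); T=np.array(c["world_from_camera"])
    W=P@T[:3,:3].T+T[:3,3]; W[d<=0]=np.nan
    return W
E
python3 - <<'E'
from h import *
for n in("scene","side"):
    z=np.load(f"pics/{n}0.npz"); W=pts(z["d"],get_calibration(n))
    if n=="side":
        for u,v in [(247,198),(252,190),(250,180),(280,165),(262,165),(300,172),(245,220),(315,190),(292,307),(283,268),(254,245),(315,215),(320,320)]: print(n,u,v,W[v,u].round(3))
    else:
        for u,v in [(345,180),(330,190),(360,180),(345,205),(375,200)]: print(n,u,v,W[v,u].round(3))
    b=(z["p"].max(2)<50)&(W[...,2]>.05)&(W[...,2]<.115)&(W[...,0]>.3)&(W[...,0]<.8)
    k,l,s,ce=cv2.connectedComponentsWithStats(b.astype(np.uint8))
    for i in range(1,k):
        if s[i,4]>80: Q=W[l==i]; print(n,s[i],np.nanmin(Q,0).round(3),np.nanmax(Q,0).round(3))
    t=(W[...,2]>.13)&(W[...,2]<.165)&(W[...,1]>-.1)&(W[...,1]<.5)&(W[...,0]>.3)&(W[...,0]<.9)
    k,l,s,ce=cv2.connectedComponentsWithStats(t.astype(np.uint8))
    for i in range(1,k):
        if s[i,4]>80: Q=W[l==i]; print("top",n,s[i],np.nanmin(Q,0).round(3),np.nanmax(Q,0).round(3))
E
```

```text
scene 345 180 [0.591 0.21  0.151]
scene 330 190 [0.592 0.145 0.152]
scene 360 180 [0.621 0.249 0.153]
scene 345 205 [0.658 0.154 0.135]
scene 375 200 [0.699 0.25  0.128]
scene [192 216  59  39 431] [ 0.428 -0.308  0.051] [ 0.512 -0.101  0.108]
top scene [ 315  160   70   58 2469] [0.492 0.09  0.13 ] [0.705 0.314 0.164]
top scene [292 215  14  12 122] [ 0.594 -0.022  0.13 ] [0.637 0.021 0.161]
side 247 198 [0.468 0.155 0.085]
side 252 190 [0.491 0.192 0.087]
side 250 180 [0.5   0.257 0.084]
side 280 165 [0.576 0.187 0.157]
side 262 165 [0.532 0.225 0.146]
side 300 172 [0.618 0.135 0.155]
side 245 220 [0.453 0.127 0.03 ]
side 315 190 [0.649 0.094 0.114]
side 292 307 [ 0.462 -0.265  0.085]
side 283 268 [ 0.478 -0.155  0.086]
side 254 245 [ 0.444 -0.022  0.057]
side 315 215 [ 0.603 -0.023  0.116]
side 320 320 [ 0.505 -0.305  0.077]
side [237 171  31  44 909] [0.435 0.115 0.05 ] [0.535 0.317 0.107]
side [ 268  246   60   89 3024] [ 0.427 -0.309  0.05 ] [ 0.537 -0.101  0.108]
top side [ 252  149   71   40 1892] [0.496 0.089 0.13 ] [0.699 0.312 0.165]
top side [308 193  17  17 177] [ 0.593 -0.022  0.13 ] [0.634 0.021 0.164]
```

Run:
```python
from h import *
o=observe()["tcp_rot"]
move_l([0.6,0,0.36],feed=.25)
movep([0.5,0.2,0.42],[np.pi,np.pi/2,0])
gripper_to(0)
print(observe()["time_s"],observe()["eef_pos"],observe()["tcp_rot"])
c=get_calibration("wrist");p,d=get_image("wrist");W=pts(d,c)
np.savez("pics/w1.npz",p=p,W=W);cv2.imwrite("pics/w1.png",p[:,:,::-1]); print(np.round(c["world_from_camera"],3))
p,d=get_image("side");np.savez("pics/s1.npz",p=p,W=pts(d,get_calibration("side")))
```

```text
3.35 [0.50000824 0.19999311 0.42005274] [-2.80223675  1.57069652  0.3393156 ]
[[-0.001 -0.946 -0.323  0.584]
 [-1.     0.001  0.001  0.199]
 [-0.001  0.323 -0.946  0.592]
 [ 0.     0.     0.     1.   ]]
```

View pics/w1.png

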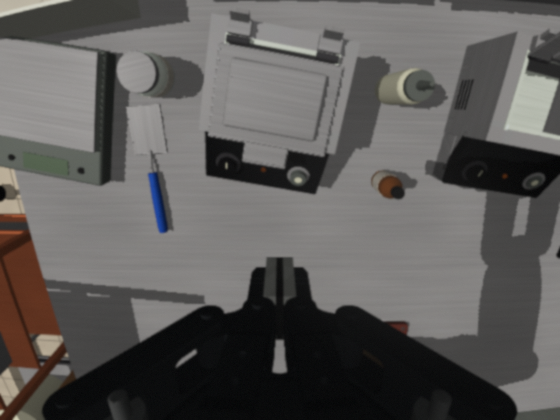

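The wrist view shows the shut melter clearly: tab at about (265,155), button (298,177), dial (228,165), and the panel's front edge running from (207,174) to (316,192), so it's yawed by about -0.16.

Run:
```python
from h import *
z=np.load("pics/w1.npz");p,W=z["p"],z["W"]
def fit(p,W,name,seed):
    g=p.max(2)
    m=(g<60)&(W[...,2]>.05)&(W[...,2]<.11)&(W[...,1]>.08)&(W[...,1]<.34)&(W[...,0]<.56)
    Q=W[m];
    for _ in range(5):
        c=np.median(Q,0);c=Q.mean(0);n=np.linalg.svd(Q-c,full_matrices=False)[2][2];n*=np.sign(n[2]);r=(Q-c)@n;Q=Q[abs(r)<.004]
    print(name,"panel n",n.round(3),"yaw",np.arctan2(n[1],n[0])-np.pi if n[0]>0 else np.arctan2(-n[1],-n[0]),"slope",np.arccos(n[2]),"c",c.round(4),"n",len(Q),Q.min(0).round(3),Q.max(0).round(3))
    r2=cv2.minAreaRect(Q[:,:2].astype(np.float32));print("rect",r2)
    # features standing off panel
    h=(W-c)@n
    yaw=np.arctan2(-n[1],-n[0]);ex=np.array([np.cos(yaw),np.sin(yaw)]);ey=np.array([-ex[1],ex[0]])
    lx=(W[...,:2]-c[:2])@ex;ly=(W[...,:2]-c[:2])@ey
    f=(h>.004)&(h<.03)&(abs(lx)<.045)&(abs(ly)<.1)&(W[...,2]<.12)
    k,l,s,_=cv2.connectedComponentsWithStats(f.astype(np.uint8))
    for i in range(1,k):
        if s[i,4]>15:
            top=(l==i)&(h>np.nanpercentile(h[l==i],60)-.002);print("feat",s[i],"h",np.nanpercentile(h[l==i],[50,90]).round(4),"mean",W[top].mean(0).round(4))
    return
fit(p,W,"wrist",None)
# tops: cover incl. raised middle & tab
t=(W[...,2]>.135)&(W[...,2]<.175)&(W[...,1]>.05)&(W[...,1]<.36)&(W[...,0]>.45)&(W[...,0]<.75)
c,(w,h),a=cv2.minAreaRect(W[t][:,:2].astype(np.float32));print("deck rect",c,w,h,a)
for zc in (.148,.157):
    print(zc,t.sum(),((W[...,2]>zc-.003)&(W[...,2]<zc+.003)&t).sum())
for u,v in [(265,153),(250,148),(280,158),(265,163),(298,177),(270,100),(245,140)]: print(u,v,W[v,u].round(4))
s=np.load("pics/s1.npz");fit(s["p"],s["W"],"side",None)
```

```text
wrist panel n [-0.477  0.081  0.875] yaw -0.16817767888078441 slope 0.5053466178863459 c [0.4847 0.2241 0.0783] n 2893 [0.433 0.121 0.056] [0.544 0.328 0.102]
rect ((0.48780927062034607, 0.22463375329971313), (0.19850218296051025, 0.07896707206964493), 79.65859985351562)
feat [217 157  20  19 301] h [0.016  0.0173] mean [0.4856 0.287  0.0916]
feat [290 169  18  17 214] h [0.0128 0.0139] mean [0.466  0.1686 0.0881]
deck rect (0.594833493232727, 0.20659205317497253) 0.20112092792987823 0.19244344532489777 79.51668548583984
0.148 18221 5694
0.157 18221 6561
265 153 [nan nan nan]
250 148 [0.525  0.2415 0.1472]
280 158 [0.5103 0.1986 0.1458]
265 163 [0.5025 0.2205 0.1429]
298 177 [0.4696 0.1686 0.0904]
270 100 [0.5904 0.212  0.1567]
245 140 [0.5364 0.2482 0.1478]
side panel n [-0.482  0.047  0.875] yaw -0.09819769481955788 slope 0.5057339221129514 c [0.4916 0.2094 0.0833] n 495 [0.435 0.115 0.054] [0.536 0.295 0.107]
rect ((0.4902973771095276, 0.20821014046669006), (0.17495425045490265, 0.08288402855396271), 80.1751937866211)
feat [239 172  11   9  62] h [0.0133 0.0152] mean [0.4847 0.2818 0.0916]
feat [240 192  13  12  86] h [0.0111 0.0158] mean [0.4659 0.1643 0.0882]
```

Run:
```python
import cv2
i=cv2.imread("pics/w1.png")[0:205,180:390];cv2.imwrite("pics/w1c.png",cv2.resize(i,None,fx=2.9,fy=2.9,interpolation=cv2.INTER_CUBIC))
```

```text
(no output)
```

View pics/w1c.png

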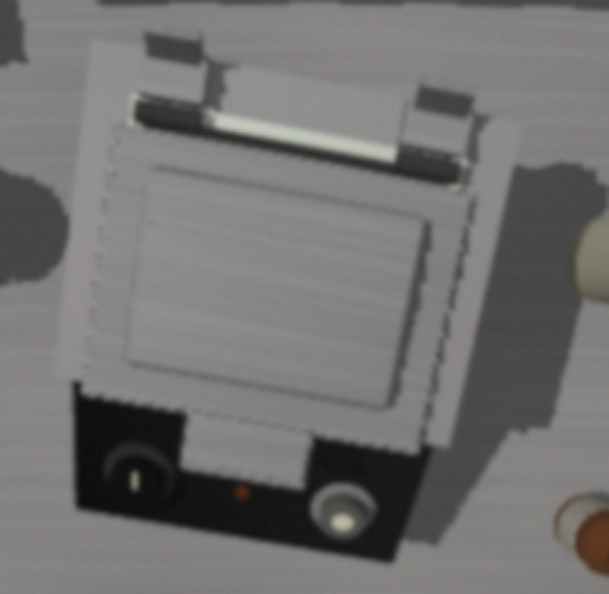

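Everything agrees. The dial and button are 120 mm apart, panel slope is 0.505 and button standoff is 13 mm. Origin is about (0.573, 0.210), yaw -0.178, and the tab edge falls at local x = -71 mm (given as -72). I'll check reach for both jobs, then push the button.

```bash
cat >> h.py <<'E'
from scipy.spatial.transform import Rotation as Ro
YAW=-.178; O=np.array([.573,.210,0]); RM=Ro.from_euler('z',YAW).as_matrix()
def wp(l): return O+RM@np.array(l)
def ori(phi):  # tool x in the melter x-z plane, phi below horizontal; jaws along -y
    x=RM@[np.cos(phi),0,-np.sin(phi)]; y=RM@[0,-1.,0]
    return Ro.from_matrix(np.c_[x,y,np.cross(x,y)]).as_euler('xyz')
def tip(th,phi,s=.144,t=.011):  # TCP so that the finger's upper tip corner lies on the cover's lower face
    e=np.array([-np.cos(th),0,np.sin(th)]);n=np.array([np.sin(th),0,np.cos(th)]);w=np.array([np.sin(phi),0,np.cos(phi)])
    return wp(np.array([.087,0,.146])+s*e-.006*n-t*w)
E
python3 - <<'E'
from h import *
for phi in (.2,.4,.6,.8):
    r=[inverse_kinematics(tip(th,phi),ori(phi)) for th in(-.08,0,.5,1,1.5,1.75)]
    print(phi,[None if q is None else q.round(2).tolist() for q in r])
d=RM@[np.sin(.5),0,-np.cos(.5)]; B=np.array([.466,.1686,.0878])
o=ori(np.pi/2-.5)
movep(B-.04*d,o); hold(.2); f0=observe()["ft_force"]
hit=move_l(B-.004*d,feed=.06)
st=move_l(B+.018*d,feed=.02,max_force=18)
s=observe(); print(hit,st,"depth past top",(s["eef_pos"]-B)@d,s["ft_force"]-f0,s["time_s"])
move_l(B-.05*d,feed=.15); 
c=get_calibration("wrist");p,dd=get_image("wrist");np.savez("pics/w2.npz",p=p,W=pts(dd,c));cv2.imwrite("pics/w2.png",p[:,:,::-1])
E
```

```text
0.2 [[0.8, 0.3, 2.38, 4.25, 1.14, -1.99], [0.8, 0.26, 2.39, 4.27, 1.12, -2.02], [0.77, 0.02, 2.42, 4.34, 1.02, -2.23], [0.66, -0.09, 2.37, 4.35, 0.89, -2.38], [0.53, -0.06, 2.27, 4.29, 0.77, -2.41], [0.47, 0.0, 2.22, 4.23, 0.74, -2.37]]
0.4 [None, None, None, None, None, None]
0.6 [None, None, None, None, None, None]
0.8 [None, None, None, [0.48, -0.28, 2.11, -0.66, 0.77, 2.58], [0.39, -0.18, 1.97, -0.58, 0.75, 2.45], [0.35, -0.11, 1.91, -0.56, 0.72, 2.41]]
False False depth past top 0.017902938793872305 [ 1.19558225 -0.68654369  0.19548021] 6.8417
```

View pics/w2.png

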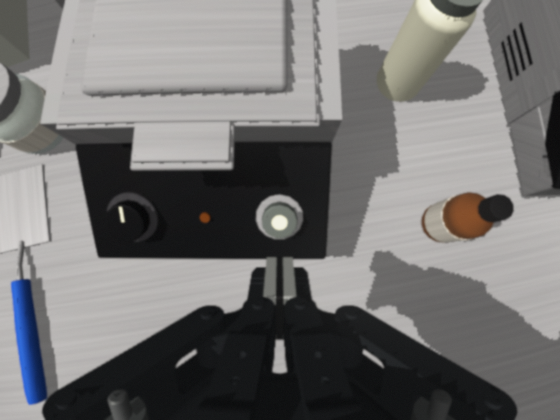

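The picture shows the melter square on, with the button at (279,216) and the fingertips at (279,260). No contact force was felt, so I'll measure again from this close view.

Run:
```python
from h import *
z=np.load("pics/w2.npz");p,W=z["p"],z["W"]
sel=np.zeros((420,560),bool);sel[175:250,105:325]=1
m=sel&(p.max(2)<60); Q=W[m];Q=Q[np.isfinite(Q[:,0])]
for _ in range(6):
    c=Q.mean(0);n=np.linalg.svd(Q-c,full_matrices=False)[2][2];n*=np.sign(n[2]);Q=Q[abs((Q-c)@n)<.003]
print("n",n.round(3),"c",c.round(4),"slope",np.arccos(n[2]),"yaw",np.arctan2(-n[1],-n[0]),len(Q))
h=(W-c)@n
for nm,(u,v) in dict(button=(279,215),dial=(130,215)).items():
    a=h[v-25:v+26,u-25:u+26];w=W[v-25:v+26,u-25:u+26]; k=a>.004;t=k&(a>np.percentile(a[k],50)-.001)
    print(nm,np.percentile(a[k],[10,50,90]).round(4),w[t].mean(0).round(4), np.ptp(w[t]@[-np.sin(YAW),np.cos(YAW),0]).round(4))
print(h[205:230:4,279].round(4),"fingers",W[262:275:4,279].round(4), W[270,272].round(4))
for u,v in [(183,150),(183,164),(183,167),(135,160),(232,160)]:print(u,v,W[v,u].round(4))
s=observe();print(s["eef_pos"],s["tcp_rot"],s["opening"]); print(Ro.from_euler('xyz',s["tcp_rot"]).as_matrix().round(3))
c=get_calibration("wrist");T=np.array(c["world_from_camera"])
for X in (s["eef_pos"],[.466,.1686,.0878]):
    r=np.linalg.inv(T)@np.r_[X,1];print(cv2.projectPoints(r[:3].reshape(1,1,3),np.zeros(3),np.zeros(3),np.array(c["intrinsics"]),np.array(c["dist_coeffs"]))[0].ravel())
```

```text
n [-0.472  0.077  0.878] c [0.4807 0.202  0.0789] slope 0.4985822072125691 yaw -0.16178293985637385 10321
button [0.0097 0.013  0.0139] [0.4645 0.1682 0.0882] 0.0269
dial [0.0101 0.016  0.017 ] [0.4839 0.2861 0.0918] 0.0309
[0.013  0.0134 0.0124 0.0124 0.013  0.0132 0.0128] fingers [[0.4339 0.174  0.1716]
 [0.432  0.1743 0.175 ]
 [0.4302 0.1746 0.1774]
 [0.4285 0.1749 0.1803]] [0.4308 0.1778 0.178 ]
183 150 [0.509  0.2189 0.1488]
183 164 [0.5024 0.2214 0.1432]
183 167 [0.4994 0.2208 0.1461]
135 160 [0.5091 0.2493 0.1469]
232 160 [0.4988 0.1912 0.1448]
[0.4421343  0.17263145 0.13085971] [ 3.1405898   1.0715103  -0.17889116] -0.00016313626602349593
[[ 0.471 -0.177 -0.864]
 [-0.085 -0.984  0.155]
 [-0.878  0.    -0.479]]
[278.30910748 248.03421155]
[278.15029632 218.93238535]
```

The button is still out (13 mm). The wrist depth suggests the fingertips end about 35 mm short of the reported TCP, which matches pushing 18 mm past the top without contact. I'll check this with the other cameras.

Run:
```python
from h import *
s=observe();T=s["eef_pos"];R=Ro.from_euler('xyz',s["tcp_rot"]).as_matrix()
for n in("wrist","side","scene"):
    p,W=cloud(n,n+"3"); L=(W-T)@R
    k=(abs(L[...,1])<.03)&(abs(L[...,2])<.03)&(L[...,0]>-.12)&(L[...,0]<.02)
    x=L[k]; print(n,k.sum(),"tip x",np.sort(x[:,0])[-12:].round(4),"near end y,z",x[x[:,0]>x[:,0].max()-.012][:,1:].min(0).round(3),x[x[:,0]>x[:,0].max()-.012][:,1:].max(0).round(3))
    if n=="side":
        v,u=np.where(k);print(u.min(),u.max(),v.min(),v.max());cv2.imwrite("pics/s3c.png",cv2.resize(p[100:250,190:400,::-1],None,fx=3.5,fy=3.5))
```

```text
wrist 20402 tip x [-0.0334 -0.0333 -0.0332 -0.0332 -0.0332 -0.0331 -0.033  -0.033  -0.0329
 -0.0326 -0.0326 -0.0322] near end y,z [-0.013 -0.012] [ 0.014 -0.006]
side 229 tip x [-0.0336 -0.0325 -0.0322 -0.0322 -0.0322 -0.0319 -0.0316 -0.0304 -0.0303
 -0.0302 -0.0292 -0.0276] near end y,z [-0.004 -0.013] [0.015 0.008]
207 233 144 177
scene 299 tip x [-0.0348 -0.0348 -0.0348 -0.034  -0.0335 -0.031  -0.0305 -0.0298 -0.0292
 -0.0281 -0.0263 -0.0258] near end y,z [-0.007 -0.016] [ 0.013 -0.002]
```

View pics/s3c.png

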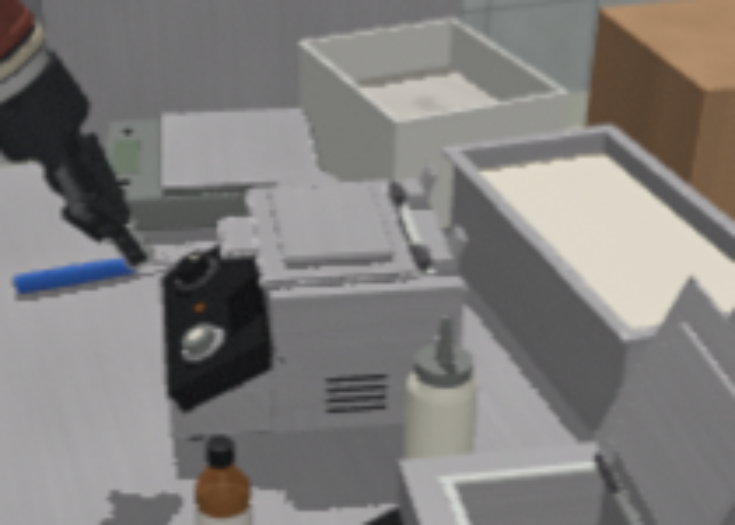

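All three cameras agree: the real fingertips sit 32.5 mm behind the reported TCP. I'll correct for that, push the button again, and recheck reach for the cover.

```bash
cat >> h.py <<'E'
DX=.0325
def tcp(tipw,phi): return tipw+DX*(RM@[np.cos(phi),0,-np.sin(phi)])
def ori2(phi,roll): return (Ro.from_euler('xyz',ori(phi))*Ro.from_euler('x',roll)).as_euler('xyz')
E
python3 - <<'E'
from h import *
phi=np.pi/2-.5;d=RM@[np.sin(.5),0,-np.cos(.5)]; B=np.array([.465,.1683,.088])
f0=observe()["ft_force"]
move_l(tcp(B-.006*d,phi),feed=.08)
st=move_l(tcp(B+.014*d,phi),feed=.02,max_force=18)
s=observe(); print(st,"past top",(s["eef_pos"]-tcp(B,phi))@d,s["ft_force"]-f0,s["time_s"])
move_l(tcp(B-.06*d,phi),feed=.15)
p,W=cloud("wrist"); c=np.array([.4807,.202,.0789]);n=np.array([-.472,.077,.878]);h=(W-c)@n
k=(np.linalg.norm(W-B,axis=-1)<.011);print("button height",np.percentile(h[k],[20,50,80]).round(4))
for roll in (0,np.pi,np.pi/2,-np.pi/2):
  for ph in (-.2,0,.2,.3,.4,.5,.6,.8):
    r=[inverse_kinematics(tcp(tip(th,ph),ph),ori2(ph,roll)) for th in(-.08,.4,.8,1.2,1.5,1.75)]
    print(round(roll,2),ph,[None if q is None else q.round(1).tolist() for q in r] if all(q is not None for q in r) else [q is not None for q in r])
E
```

```text
True past top 0.004037903180763009 [-10.59958766   0.01793104  13.15224854] 9.3583
button height [0.0058 0.0063 0.0068]
0 -0.2 [[0.7, 0.8, 2.2, 4.0, 1.7, -1.7], [0.7, 0.6, 2.3, 4.0, 1.6, -1.8], [0.6, 0.4, 2.3, 3.9, 1.5, -1.9], [0.5, 0.3, 2.2, 3.9, 1.4, -1.9], [0.5, 0.4, 2.2, 3.8, 1.3, -1.9], [0.4, 0.4, 2.1, 3.8, 1.3, -1.9]]
0 0 [[0.7, 0.6, 2.3, 4.1, 1.4, -1.8], [0.7, 0.3, 2.3, 4.1, 1.3, -1.9], [0.6, 0.2, 2.3, 4.1, 1.2, -2.0], [0.6, 0.1, 2.3, 4.0, 1.1, -2.1], [0.5, 0.2, 2.2, 4.0, 1.0, -2.1], [0.4, 0.2, 2.2, 3.9, 1.0, -2.1]]
0 0.2 [[0.7, 0.3, 2.3, 4.2, 1.1, -2.0], [0.7, 0.1, 2.4, 4.2, 1.0, -2.2], [0.6, -0.0, 2.4, 4.3, 0.9, -2.3], [0.5, -0.0, 2.3, 4.3, 0.8, -2.4], [0.5, 0.0, 2.2, 4.2, 0.7, -2.4], [0.4, 0.1, 2.2, 4.2, 0.7, -2.3]]
0 0.3 [True, True, False, False, False, True]
0 0.4 [True, False, False, False, False, False]
0 0.5 [False, False, False, False, False, False]
0 0.6 [False, False, False, False, False, False]
0 0.8 [False, False, True, True, True, True]
3.14 -0.2 [[0.7, 0.8, 2.2, 4.0, 1.7, 1.4], [0.7, 0.6, 2.3, 4.0, 1.6, 1.3], [0.6, 0.4, 2.3, 3.9, 1.5, 1.3], [0.5, 0.3, 2.2, 3.9,
[... 1812 characters left out ...]
0.2, 2.2, -0.7, 0.7, -2.0], [0.4, -0.2, 2.0, -0.6, 0.7, -2.2], [0.4, -0.1, 2.0, -0.6, 0.7, -2.2], [0.3, -0.0, 1.9, -0.6, 0.7, -2.3]]
-1.57 -0.2 [False, False, False, False, False, False]
-1.57 0 [False, False, True, True, True, True]
-1.57 0.2 [False, True, True, True, True, True]
-1.57 0.3 [True, True, False, False, False, True]
-1.57 0.4 [True, False, False, False, False, False]
-1.57 0.5 [False, False, False, False, False, False]
-1.57 0.6 [False, False, True, True, True, True]
-1.57 0.8 [[0.5, -0.1, 2.3, -1.0, 0.6, 1.5], [0.5, -0.2, 2.2, -0.8, 0.7, 1.3], [0.5, -0.2, 2.2, -0.7, 0.7, 1.1], [0.4, -0.2, 2.0, -0.6, 0.7, 1.0], [0.4, -0.1, 2.0, -0.6, 0.7, 0.9], [0.3, -0.0, 1.9, -0.6, 0.7, 0.9]]
```

The button is in: 6.3 mm off the panel, against 13 mm before. For the cover I'll use a tool tilted 0.8 rad below horizontal with a half turn of the wrist, which reaches the whole arc. It goes in under the tab along the tool axis, then follows the arc with a force guard.

```bash
cat > lift.py <<'E'
from h import *
import h; h.DX=.031
PH=.8;OR=ori2(PH,np.pi);S=.148
u=RM@[np.cos(PH),0,-np.sin(PH)]
def P(th): return tcp(tip(th,PH,S),PH)
E
python3 - <<'E'
from lift import *
ths=np.r_[-.14,np.arange(0,1.8,.15)]
print([inverse_kinematics(P(t),OR) is None for t in ths], inverse_kinematics(P(-.14)-.09*u,OR))
movep(P(-.14)-.09*u,OR); hold(.2)
b=move_l(P(-.14),feed=.08,max_force=8); s=observe(); print("insert",b,s["time_s"],s["ft_force"].round(2),(s["eef_pos"]-P(-.14)).round(4))
p,W=cloud("side"); cv2.imwrite("pics/s4.png",cv2.resize(p[110:250,190:370,::-1],None,fx=4,fy=4))
p,W=cloud("wrist","w4")
E
```

```text
[False, False, False, False, False, False, False, False, False, False, False, False, False] [ 0.67229189 -0.31624423  2.3417088  -0.86898333  0.7553954  -0.17480718]
insert False 13.6333 [-0.4   0.71 -0.51] [0.0001 0.0002 0.0004]
```

View pics/s4.png

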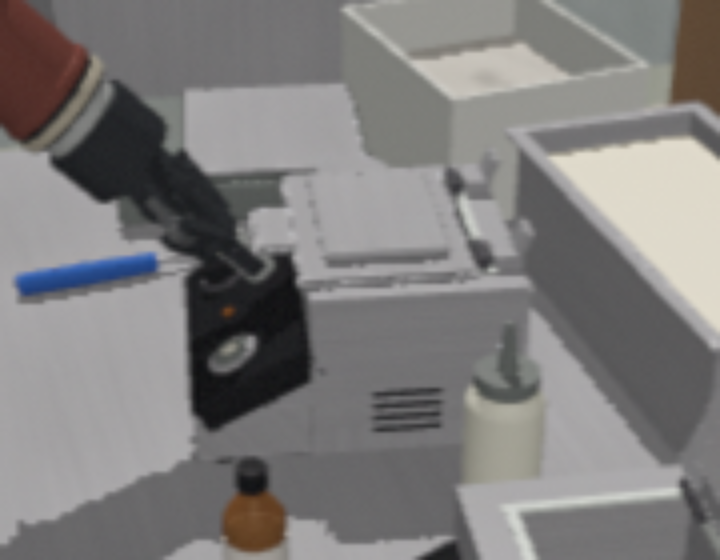

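The fingertip is under the tab (crop (265,270)) with no contact force, so I'll lift.

Run:
```python
from lift import *
f0=observe()["ft_force"]
for t in (0.,.15,.3,.45,.6):
    b=move_l(P(t),feed=.07,max_force=12); s=observe(); print(t,b,(s["ft_force"]-f0).round(1),s["time_s"])
    if b: break
p,W=cloud("side"); cv2.imwrite("pics/s5.png",cv2.resize(p[90:250,190:370,::-1],None,fx=3.5,fy=3.5))
```

```text
0.0 False [-0.3  1.1 -1.3] 14.1833
0.15 False [-0.8  1.1 -1.2] 14.65
0.3 False [-1.4  1.  -0.7] 15.1167
0.45 False [-1.6  2.  -0.9] 15.5833
0.6 False [-1.9  1.9 -0.4] 16.05
```

View pics/s5.png

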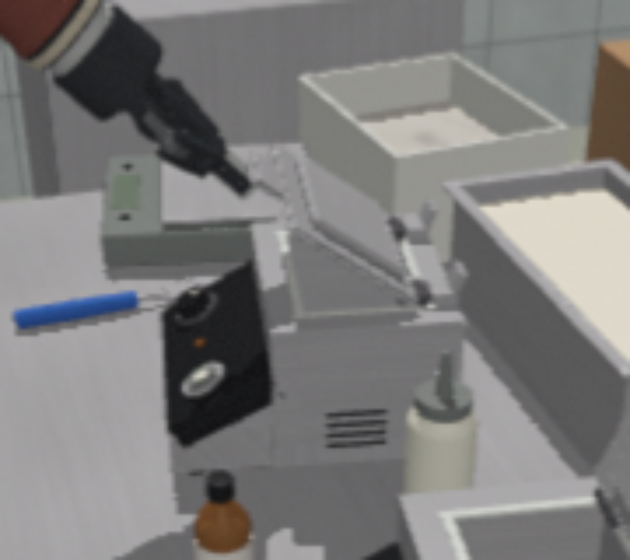

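The cover is riding on the fingertip at about 0.65 rad with around 2 N, and the tip is at the tab. I'll continue past balance and then back off.

Run:
```python
from lift import *
f0=observe()["ft_force"];b=False
for t in (.75,.9,1.05,1.2,1.35,1.5,1.62,1.74):
    b=move_l(P(t),feed=.07,max_force=12); s=observe(); print(t,b,(s["ft_force"]-f0).round(1),s["time_s"])
    if b: break
if not b:
    hold(.6); e=s["eef_pos"]-.1*u; move_l(e,feed=.12); hold(.5)
p,W=cloud("side"); cv2.imwrite("pics/s6.png",cv2.resize(p[60:270,190:450,::-1],None,fx=2.8,fy=2.8))
# cover angle from points above deck in melter frame
for n in("side","scene"):
    p,W=cloud(n,n+"7"); L=(W-O)@RM; k=(abs(L[...,1])<.08)&(L[...,2]>.19)&(L[...,2]<.28)&(L[...,0]>.03)&(L[...,0]<.22); Q=L[k]
    if len(Q)>20: a=np.polyfit(Q[:,2],Q[:,0],1);print(n,len(Q),"angle",np.pi/2+np.arctan(a[0]),Q.max(0).round(3))
print(observe()["time_s"],observe()["ft_force"])
```

```text
0.75 False [-1.2 -0.8  0.2] 16.5667
0.9 False [ 0.5 -0.6  1.1] 17.0333
1.05 False [ 0.4 -0.2 -0.3] 17.5
1.2 False [ 0.7 -1.1  1.1] 17.9667
1.35 False [ 0.9 -1.4  0.4] 18.4333
1.5 False [ 0.6 -0.5  0.9] 18.9
1.62 False [ 1.5 -1.6  0.4] 19.3
1.74 False [ 0.1 -1.9  0.4] 19.7
side 697 angle 2.039993249039457 [0.14  0.08  0.279]
scene 364 angle 1.7796929654663864 [0.14  0.078 0.279]
21.9333 [-0.61370219  0.29571914  0.32322037]
```

View pics/s6.png

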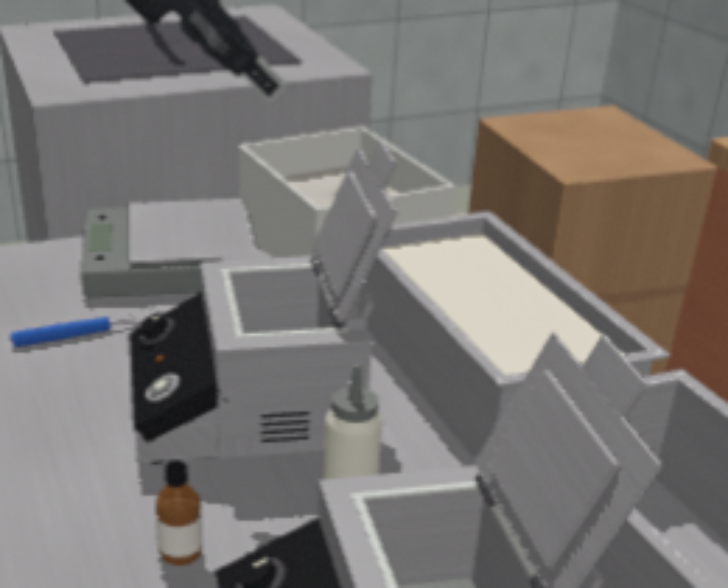

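The cover leans open just like the ready one, and the arm is clear. The plane fits (2.04 and 1.78 rad) are noisy because of the raised middle. The rear extent of 140 mm at 279 mm high matches 1.95 rad. I'll hand it in.

```bash
python3 -c "
from plant import *
job_done()"
```

```text
the job is handed in; nothing more can be done
```

I handed the job in at about 22 s. The second melter's power button is pushed in and its cover rests open on its stop, with the arm clear of everything.

- **First button push missed:** it met no contact. All three cameras showed the real fingertips about 32 mm short of the reported TCP, so I corrected for that and pushed again.
- **Button:** on the second push the guard stopped the arm at about 17 N. The button then stood 6.3 mm off the panel, against 13 mm before, so it is in by about 6.7 of its 7 mm.
- **Cover:** I lifted it by the tab along its arc, with sampled force changes of about 3 N at most. I let it go past balance, and the last picture shows it leaning back like the ready melter's cover.
- **Check that disagreed:** the two rough depth fits of the cover angle gave 2.04 and 1.78 rad, probably thrown off by the raised middle. The position of the cover's rear edge matches 1.95 rad, the stop.
- **Surroundings:** in the last side view the ready melter's cover is still open, and the flavour bottle, squeeze bottle and spatula look unmoved. The other loose items were outside that crop, and I did not check them or the ready melter's button at the end.

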